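# Empty the cast mould and hold its spring gate open at the index tab

### The job

The white cast in the mould stand has set: lift it out of the cavity and set it down flat, teeth up, wholly on the slatted drying rack, and let go of it. Then pull the mould's spring gate out by its black knob until its pointer lines up with the index tab, and keep it there so that the channel can be rinsed: finish while still holding the knob, because the gate springs shut when let go. Leave the grey cast, the bur block and the wax jar where they stand.

Things in the scene. Friction and masses are not known exactly. Their poses are not given: they have to be found in the camera images.
- mould: fixed mould stand, foot plate 100 x 110 mm. Origin: centre of its underside on the worktop; the gate is pulled out along its -x. The cavity (79 mm along x, 65 along y) is centred above the origin, floor 52 mm above the worktop, walls 12 mm high, 8 thick; the side walls at y = +-36 mm have a 44 mm gap in the middle, down to the floor, for the fingers. A tongue with rails runs out to x = -125 mm
- cast_in_mould: loose white plaster dental cast, 60 x 73 x 28 mm, about 0.1 kg, lying in the cavity teeth up with about 2 mm of play. Origin: centre of its flat underside; its x (60 mm long) lies along the mould's y, so it is gripped across its x, through the gaps in the walls, on its plain base, which is 16 mm high (the teeth above that cannot be gripped)
- drying_rack: fixed wooden rack of five slats, 112 x 110 mm, flat top 30 mm above the worktop. Origin: centre of its underside, on the worktop; the slats run along its x
- gate (a joint): travel of the spring gate in m: 0 is shut (its plate closes the front of the cavity), grows as it is pulled along the mould's -x, end stop at 0.062. The spring pulls it shut with about 3.4 N at 0, rising 1.2 N per cm; it runs shut when let go. The tab stands at 0.028 to 0.048 of travel
- gate_knob (a point): centre of the top of the gate's knob: an upright black cylinder 18 mm in diameter and 34 mm high, standing on the slide bar (top of the bar 61 mm, top of the knob 95 mm above the worktop), 41 mm in front of the gate plate
- gate_pointer (a point): tip of the flat dark pointer arm that sticks out sideways (mould +y) from the slide bar, 60 mm above the worktop; at mould x = -60 mm when the gate is shut, travels with it
- index_tab: fixed small dark upright tooth, 2.5 mm thick, beside the +y rail, 58 mm above the worktop, on the way of the pointer and 6 mm beyond its tip in y; its x axis is the mould's x. The pointer is at the mark when its tip and this origin have the same x in the mould's frame
- cast_grey: bystander: blue-grey plaster cast, 56 x 68 x 26 mm, loose, on the worktop; origin under its centre
- bur_block: bystander: wooden block with upright burs, 34 x 70 x 43 mm, loose, on the worktop; origin under its centre
- jar_wax: bystander: small jar with a dark red lid, diameter 44 mm, 50 mm high, loose, on the worktop; origin under its centre

How it is judged:
By the outcome, as a careful person would: the job done as asked, in the order asked, and still so for the second after the job is handed in, while the arm keeps its last pose, push and grip.
It also fails if it takes over 51 s, if anything falls off the work surface, if the arm or the gripper's body presses on something with over 40 N, if the wrist force passes 120 N, or if a joint passes its speed limit or range.

### The arm

A 6-joint arm with a two-finger parallel gripper is mounted at the origin on a cart in front of the work surface, level with it; the furniture and walls round the work are solid. World frame = base frame: x ahead of the robot, y to its left, z up, the work surface at z = 0. Lengths are in m, angles in rad, forces in N, time in s.
With the tool pointing down it reaches from about 0.275 to 0.825 m from the base axis. Payload 4.9 kg.
Tool frame: the origin (TCP) lies between the finger pads; the fingertips stand 25 mm ahead of it and the grasp point (between the pads) lies 6 mm ahead of it; z points along the fingers, y is the line along which they close (so a half turn about z gives the same grasp; the last joint's range is limited). The gripper opens to 85 mm and grips with 20 to 120 N. Pads are 22 mm wide; open, the fingers measure 114 mm over their backs; the gripper's body (76 mm by 85 mm) begins 54 mm behind the grasp point. The pads swing forward as they close: fully open they stand 13 mm farther back than shut.
Start: joints at [-1.389, 0.326, -0.193, 1.052, 0, 1.437], TCP at [0.171, -0.523, 0.256] pointing down, gripper open.
Joint ranges: [-2.65, 2.65], [-0.97, 1.79], [-1.3, 1.35], [-1.93, 2.1], [-1.47, 1.37], [-3.14, 3.14]. Speed limits (rad/s): [2.57, 2.57, 3.14, 3.14, 3.14, 3.14].

### API

Orientations are given as a 3x3 rotation matrix whose columns are the frame's x, y, z axes.
In Python, from workcell import manip, eyes gives the robot as it stands.
- The arm moves only by the tool jog_arm, never from a script. Its argument "deltas" is a list of rows, each a list of 2 entries, a list of its own where there are three numbers: the shift along the tool's x, y, z in mm, then the turn, a rotation vector about the tool's x, y, z in units of 6 degrees (1.0 is 6 degrees). In form: [[[x, y, z], [rx, ry, rz]], ...]. A call has exactly 5 rows; each row shifts and turns the commanded pose from where the row before left it, along the tool's axes as they then stand; what a row does not reach is not made up. A row lasts 1/10 s, in which the tool goes at most 50 mm and 8.59 degrees, less where a joint would pass 70% of its speed; a pose out of reach is approached as far as the arm can. A call is refused whole if a number of a shift passes 50 or a number of a turn 1, either way. A call with a gripper value outside its range is refused whole. "grip" is the opening, from 0 (shut) to 1 (fully open), set as the call begins (left out, the last holds). The fingers move at their own pace and stop on an object; "squeeze" is the grip in N (left out, the last holds). Time passes only in rows, so rows that do not move let the fingers close, or fill a call up. It gives the time, the measured TCP pose, the force, the opening and the grip force at its end, in the units of the state.
- manip.observe(): the state, without advancing time (a new reading comes with each control period).
- eyes.read_camera(name): name is "side" or "top"; returns (picture, depth): 420x560x3 uint8, red, green, blue; 420x560 float32, m along the optical axis (not along the pixel's ray), 0 where there is no reading.
- eyes.camera_info(name): a dict with "camera_matrix" (3x3 intrinsics, pixels), "xyz" and "attitude" of the camera in the world. Camera axes: x right, y down, z forward; pixel columns grow to the right and rows downward; lengths in m; the calibration is good to about 2 mm. A picture is of the moment at which its call begins. camera_info takes no time and is no camera call.
- manip.job_done(): hands the job in; it is judged then, once.
Trained networks look in the newest picture that a camera, given by its name, has taken for a name from the list of things; names that differ only in an ending like _2 or _b are one class to them, and where a whole thing is asked for, a point or a joint stands for the part that bears it (a point fixed in the world has none). Each returns a list of dicts, best first, with "p" (0 to 1); they miss things now and then, are a little off and sometimes report something else, mostly with a low value. They report only what shows in the picture. A call takes as long as a camera call.
- eyes.find_in(camera, label): "xyz" ([x, y, z] in m, in world coordinates, good to about 4 mm: the middle of the surface that is visible of it).
The state is a dict: "time_s": time; "q": joint angles; "joint_vel": joint speeds; "joint_efforts": joint torques, N m; "position": TCP position; "ee_rot": TCP orientation; "contact_force": force on the tool from outside, world axes, zero at the start; "moment": the same for the moment, N m; "width": finger opening in m; "grasp_force": force on a finger pad.
Only numpy, scipy, OpenCV 4.12 (cv2) and the standard library are available. Lean on these libraries where they do the work, as an engineer would, in place of code of your own. Each camera call takes 0.05 s, during which the arm holds its last target. There are 200 camera calls.

## Working session

There is one attempt and no reset: what is moved stays moved. The work goes in short steps, Python scripts to look and compute and a tool call to move; the robot and the scene stay as the last step left them, time stands still between calls to the robot, and variables do not carry over. Pictures are saved under pics/ and viewed, at most 10 in all, crops included, and the job is handed in when it is done.

Besides the shell and the picture viewer there is one more tool, called by a JSON object that holds its "name" and its "arguments". jog_arm: Moves the arm, as the interface text tells. Its arguments: {"type":"object","properties":{"deltas":{"type":"array"},"grip":{"type":"number"},"squeeze":{"type":"number"}},"required":["deltas"]}

```bash
mkdir -p pics; ls
cat > h.py <<'E'
import numpy as np, cv2
from workcell import manip, eyes
def cloud(name, tag=None):
    im,d=eyes.read_camera(name); i=eyes.camera_info(name); K=np.array(i["camera_matrix"])
    if tag: cv2.imwrite(f"pics/{tag}.png",im[:,:,::-1])
    v,u=np.mgrid[:d.shape[0],:d.shape[1]]
    P=np.stack([(u-K[0,2])/K[0,0]*d,(v-K[1,2])/K[1,1]*d,d],-1)@np.array(i["attitude"]).T+np.array(i["xyz"])
    P[d==0]=np.nan
    return im,P
E
python3 - <<'E'
from h import *
im,P=cloud("top","t0"); cloud("side","s0")
a=cv2.imread("pics/t0.png")
np.save("t0.npy",P)
for c in ("top","side"):
  print(c,eyes.camera_info(c))
  for l in ["mould","cast_in_mould","drying_rack","gate_knob","gate_pointer","index_tab","cast_grey","bur_block","jar_wax"]:
    print(l,[(np.round(r["xyz"],3).tolist(),round(r["p"],2)) for r in eyes.find_in(c,l)[:2]])
s=manip.observe(); print(s["time_s"],s["position"],s["ee_rot"],s["width"])
E
```

```text
pics
top {'camera_matrix': array([[437.44752457,   0.        , 281.10879103],
       [  0.        , 437.44752457, 209.53281051],
       [  0.        ,   0.        ,   1.        ]]), 'xyz': array([0.39794276, 0.03450264, 1.05771243]), 'attitude': array([[ 0.02720635, -0.99578845,  0.08755105],
       [-0.9990915 , -0.0242132 ,  0.03506991],
       [-0.03280232, -0.08842563, -0.99554252]])}
mould []
cast_in_mould []
drying_rack [([0.419, 0.011, 0.028], 0.75)]
gate_knob [([0.356, 0.167, 0.016], 0.7), ([0.471, 0.169, 0.066], 0.64)]
gate_pointer [([0.475, 0.168, 0.064], 0.52)]
index_tab []
cast_grey [([0.386, -0.146, 0.02], 0.65)]
bur_block [([0.357, 0.166, 0.017], 0.94), ([0.42, 0.01, 0.027], 0.31)]
jar_wax [([0.583, 0.007, 0.05], 0.6)]
side {'camera_matrix': array([[441.55442037,   0.        , 271.8349775 ],
       [  0.        , 441.55442037, 206.18818179],
       [  0.        ,   0.        ,   1.        ]]), 'xyz': array([0.39176797, 0.8331923 , 0.56092695]), 'attitude': array([[-0.99626758, -0.0430231 ,  0.07483263],
       [-0.08630269,  0.51314064, -0.85395464],
       [-0.00165989, -0.85722558, -0.51493839]])}
mould [([0.433, 0.262, 0.055], 0.94)]
cast_in_mould [([0.453, 0.242, 0.068], 0.82)]
drying_rack [([0.422, 0.024, 0.024], 0.88), ([0.463, 0.165, 0.061], 0.57)]
gate_knob [([0.467, 0.169, 0.061], 0.68), ([0.422, 0.025, 0.026], 0.47)]
gate_pointer [([0.463, 0.162, 0.063], 0.74)]
index_tab [([0.432, 0.139, 0.056], 0.57), ([0.423, 0.022, 0.025], 0.35)]
cast_grey [([0.385, -0.137, 0.018], 0.63)]
bur_block [([0.358, 0.18, 0.014], 0.97), ([0.422, 0.028, 0.027], 0.41)]
jar_wax []
1.0 [ 0.17082675 -0.52279964  0.25627659] [[ 9.50564769e-01  3.10526358e-01 -1.32674477e-05]
 [ 3.10526358e-01 -9.50564769e-01  2.42442821e-05]
 [-5.08307977e-06 -2.71656526e-05 -1.00000000e+00]] 0.08568399877349313
```

View pics/t0.png

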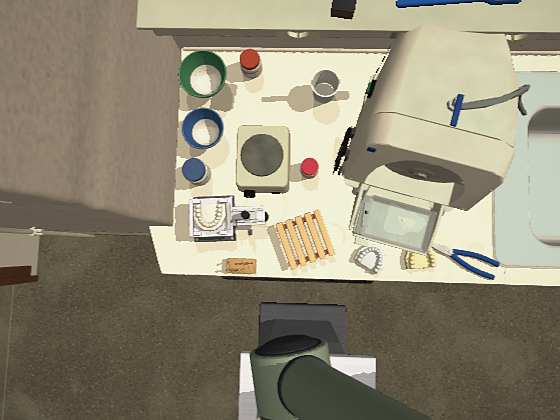

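View pics/s0.png

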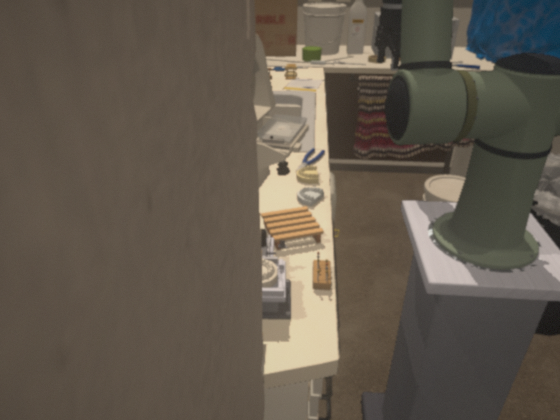

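The top view shows the mould at about px (212,218) with its tongue pointing right (world -y). The rack is at (305,240), the grey cast at (370,260), the bur block at (240,266), and a tall brown panel lies left of column 170. The side view is mostly blocked by that panel.

Run:
```python
from h import *
P=np.load("t0.npy"); a=cv2.imread("pics/t0.png")
cv2.imwrite("pics/c0.png",cv2.resize(a[185:285,165:345],None,fx=4.4,fy=4.4,interpolation=cv2.INTER_CUBIC))
def rect(m,n):
  m=m.astype(np.uint8); k,l,st,_=cv2.connectedComponentsWithStats(m)
  if k<2: return
  j=1+np.argmax(st[1:,4]); q=P[l==j]; r=cv2.minAreaRect((q[:,:2]*1000).astype(np.float32)); print(n,len(q),np.round(r[0],1),np.round(r[1],1),round(r[2],1),"z",np.round(np.nanmedian(q[:,2]),4))
x,y,z=P[...,0],P[...,1],P[...,2]
near=lambda cx,cy,r:(np.hypot(x-cx,y-cy)<r)
rect(near(.43,.26,.12)&(z>.045)&(y>.19),"mould top z>45")
rect(near(.43,.26,.12)&(z>.058)&(z<.070)&(y>.19),"walls")
rect(near(.43,.26,.12)&(z>.072)&(y>.19),"teeth")
rect(near(.43,.26,.12)&(z>.004)&(z<.03),"foot")
rect(near(.42,.01,.1)&(z>.018)&(z<.04),"rack")
rect(near(.47,.17,.06)&(z>.08),"knob")
rect(near(.45,.14,.08)&(z>.05)&(y<.19)&(z<.075),"tongue")
for (u,v) in [(150,120),(100,200),(262,165),(262,155),(265,130),(310,166),(225,262),(310,235),(370,259)]: print(u,v,np.round(P[v,u],3))
```

```text
mould top z>45 8404 [478.4 347. ] [32.6 82.6] 64.2 z 0.4906
walls 421 [464.3 247.3] [81.  65.5] 4.0 z 0.0666
teeth 8314 [478.4 347. ] [32.6 82.6] 64.2 z 0.4933
foot 210 [416.8 226.3] [ 33.6 103.1] 16.9 z 0.0082
rack 1652 [420.8  12.4] [111.9 109.5] 21.0 z 0.03
knob 56 [470.5 148.1] [15.3 16. ] 44.4 z 0.0951
tongue 657 [468.8 149.2] [88.5 81.6] 0.2 z 0.0577
150 120 [0.653 0.341 0.185]
100 200 [0.466 0.344 0.382]
262 165 [0.58  0.113 0.105]
262 155 [0.602 0.114 0.106]
265 130 [0.661 0.11  0.095]
310 166 [0.59  0.005 0.05 ]
225 262 [0.361 0.204 0.001]
310 235 [0.431 0.    0.001]
370 259 [ 0.378 -0.141  0.015]
```

View pics/c0.png

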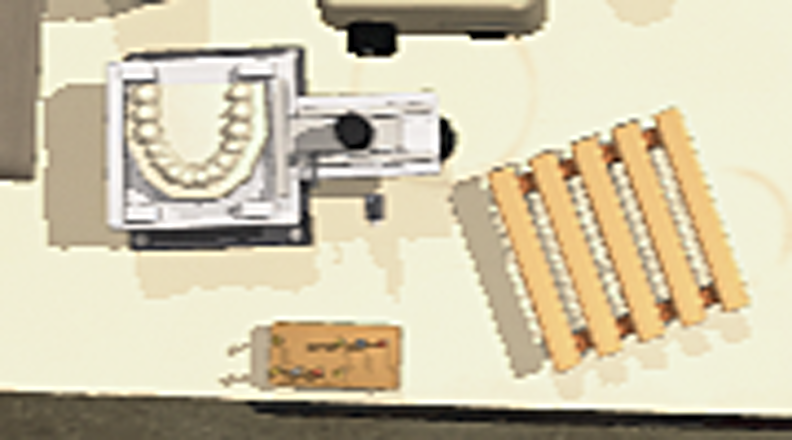

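Run:
```python
from h import *
P=np.load("t0.npy"); a=cv2.imread("pics/t0.png")
x,y,z=P[...,0],P[...,1],P[...,2]
def rect(m,n):
  q=P[m]; r=cv2.minAreaRect((q[:,:2]*1000).astype(np.float32)); print(n,len(q),np.round(r[0],1),np.round(r[1],1),round(r[2],1),"z",np.round(np.nanpercentile(q[:,2],[5,50,95]),4))
reg=(x>.38)&(x<.54)&(y<.33)
rect(reg&(y>.2)&(z>.056)&(z<.07),"walls")
rect(reg&(y>.2)&(z>.0605)&(z<.067),"walls tight")
rect(reg&(y>.2)&(z>.071)&(z<.1),"teeth")
rect(reg&(y>.16)&(z>.003)&(z<.02),"foot")
rect(reg&(y>.08)&(y<.2)&(z>.045)&(z<.07)&(x>.445),"tongue")
rect(reg&(y>.08)&(y<.2)&(z>.04)&(z<.07)&(x<.443),"tab")
rect((x<.4)&(x>.3)&(y>.1)&(y<.25)&(z>.015),"bur")
# fine colored map
print(np.round(1000*z[195:250:2,185:272:3]).astype(float).tolist().__str__().replace("], [","\n").replace(".0","").replace(", "," "))
for v in (216,): print([tuple(np.round(1000*P[v,u,:2]).astype(int)) for u in range(185,272,3)])
```

```text
walls 595 [463.8 239.5] [81.9 82.1] 3.2 z [0.0596 0.0668 0.0697]
walls tight 276 [465.2 238.9] [81.1 81.5] 4.5 z [0.0615 0.0647 0.0668]
teeth 274 [466.  235.1] [54.6 65.3] 1.3 z [0.0713 0.0756 0.0801]
foot 491 [459.1 244.5] [168.9 158.4] 89.8 z [0.0031 0.0063 0.0109]
tongue 939 [489.8 140.4] [118.8  92.2] 88.7 z [0.0496 0.0584 0.0676]
tab 115 [433.3 167.4] [64.8 19.1] 89.1 z [0.0463 0.0539 0.0659]
bur 399 [354.5 163.6] [70.  33.7] 89.4 z [0.0157 0.0185 0.0399]
[[1 1 1 -1 1 1 -0 1 -1 -1 -2 2 -3 2 2 2 9 0 -0 -1 67 69 70 64 4 -1 -1 1 2
-2 0 1 7 6 10 7 8 7 7 14 9 8 8 53 50 10 -1 2 4 0 55 51 51 2 1 -0 1 -0
-1 2 50 52 51 53 53 49 52 55 52 52 65 67 52 53 6 2 1 -3 1 2 3 4 2 -2 4 -1 -3
0 -0 65 64 66 66 54 50 52 51 49 53 64 65 56 55 11 1 1 -2 1 -1 1 1 3 -0 1 3 1
0 1 64 66 61 58 55 53 52 51 52 48 55 50 67 55 10 -0 0 0 -2 2 3 4 -0 0 1 1 2
2 3 64 54 74 73 69 69 72 68 66 77 79 67 63 55 11 -2 -1 -2 -0 3 -0 3 -3 2 -0 2 -3
2 0 62 52 80 75 68 67 66 67 71 76 73 68 64 57 51 53 52 53 51 48 54 53 53 50 52 0 2
2 -3 62 68 80 76 70 70 68 69 67 80 81 68 65 59 54 53 57 60 59 59 59 59 58 61 62 -1 -1
3 1 63 69 7
[... 1777 characters left out ...]
.int64(466), np.int64(240)), (np.int64(466), np.int64(234)), (np.int64(466), np.int64(227)), (np.int64(467), np.int64(220)), (np.int64(466), np.int64(212)), (np.int64(467), np.int64(206)), (np.int64(467), np.int64(200)), (np.int64(468), np.int64(193)), (np.int64(468), np.int64(187)), (np.int64(468), np.int64(180)), (np.int64(468), np.int64(173)), (np.int64(468), np.int64(166)), (np.int64(466), np.int64(155)), (np.int64(466), np.int64(148)), (np.int64(467), np.int64(141)), (np.int64(469), np.int64(138)), (np.int64(469), np.int64(131)), (np.int64(470), np.int64(125)), (np.int64(470), np.int64(118)), (np.int64(471), np.int64(111)), (np.int64(474), np.int64(108)), (np.int64(474), np.int64(101))]
```

```bash
cat >> h.py <<'E'
def plan(goal,yaw,n):
    "rows of tool-frame deltas to go straight to goal with tool-x yaw (deg), in n rows"
    s=manip.observe(); p=np.array(s["position"]); R=np.array(s["ee_rot"])
    print("t",round(s["time_s"],2),"p",np.round(p,4),"yaw",round(np.degrees(np.arctan2(R[1,0],R[0,0])),2),"tilt",np.round(R[:2,2],4),"F",np.round(s["contact_force"],1),"w",round(s["width"],4),"g",round(s["grasp_force"],1))
    if goal is None: return
    from scipy.spatial.transform import Rotation as Ro
    c,d=np.cos(np.radians(yaw)),np.sin(np.radians(yaw))
    G=np.array([[c,d,0],[d,-c,0],[0,0,-1.]])
    rv=Ro.from_matrix(R.T@G).as_rotvec()/n
    for k in range(n):
        print([np.round(1000*R.T@((np.array(goal)-p)/n),1).tolist(),np.round(np.degrees(rv)/6,2).tolist()],end=",\n" if k%5==4 else ", ")
        R=R@Ro.from_rotvec(rv).as_matrix()
E
python3 - <<'E'
from h import *
P=np.load("t0.npy"); x,y,z=P[...,0],P[...,1],P[...,2]
ex=np.array([-.061,.998]); ey=np.array([-.998,-.061]); O=np.array([.466,.233])
X=(P[...,:2]-O)@ex*1000; Y=(P[...,:2]-O)@ey*1000
def show(m,n): print(n,m.sum(),np.round(np.percentile(X[m],[2,50,98]),1),np.round(np.percentile(Y[m],[2,50,98]),1),np.round(np.median(z[m]),3))
b=(z>.04)&(z<.11)
show(b&(X<-82)&(X>-115)&(Y>24)&(Y<50),"tab")
show(b&(z>.085)&(X<-60),"knob"); show((z>.085)&(z<.11)&(abs(X)<150)&(abs(Y)<60),"k2")
show(b&(X>-65)&(X<-50)&(Y>12)&(Y<40),"pointer?")
show((z>.04)&(z<.075)&(X>-130)&(X<-60)&(abs(Y)<24),"tongue")
show((z>.06)&(z<.075)&(X>38)&(X<60)&(abs(Y)<60),"back wall")
show((z>.06)&(z<.075)&(X>-20)&(X<60)&(abs(Y)<60),"walls")
q=P[b&(X>-130)&(X<-60)&(abs(Y)<24),:2]*1000; print(cv2.minAreaRect(q.astype(np.float32)))
plan([.466,.233,.16],93.5,20)
E
```

```text
tab 35 [-95.6 -91.9 -86.1] [32.1 39.2 48. ] 0.056
knob 3330 [-186.7 -127.5  -70.7] [-197.2 -124.6  -43.2] 0.096
k2 203 [-139.7  104.9  115. ] [-59.5 -14.    8.7] 0.096
pointer? 42 [-64.  -56.9 -50.1] [12.7 19.4 37.6] 0.057
tongue 485 [-124.   -96.2  -61.4] [-20.9   1.9  21.7] 0.055
back wall 129 [38.6 42.8 47. ] [-39.    2.3  40.2] 0.064
walls 642 [-18.1  12.1  45.8] [-36.8  -2.   38.1] 0.068
((471.3390808105469, 140.7344970703125), (44.45966720581055, 64.4911880493164), 3.2820003032684326)
t 1.0 p [ 0.1708 -0.5228  0.2563] yaw 18.09 tilt [-0.  0.] F [-0.4 -0.1 -0.2] w 0.0857 g 0.0
[[25.8, -31.3, 4.8], [-0.0, -0.0, -0.63]], [[27.8, -29.6, 4.8], [-0.0, -0.0, -0.63]], [[29.7, -27.7, 4.8], [-0.0, -0.0, -0.63]], [[31.4, -25.7, 4.8], [-0.0, -0.0, -0.63]], [[33.0, -23.6, 4.8], [-0.0, -0.0, -0.63]],
[[34.5, -21.3, 4.8], [-0.0, -0.0, -0.63]], [[35.8, -19.0, 4.8], [-0.0, -0.0, -0.63]], [[37.0, -16.6, 4.8], [-0.0, -0.0, -0.63]], [[38.0, -14.1, 4.8], [-0.0, -0.0, -0.63]], [[38.9, -11.6, 4.8], [-0.0, -0.0, -0.63]],
[[39.6, -9.0, 4.8], [-0.0, -0.0, -0.63]], [[40.1, -6.4, 4.8], [-0.0, -0.0, -0.63]], [[40.4, -3.8, 4.8], [-0.0, -0.0, -0.63]], [[40.6, -1.1, 4.8], [-0.0, -0.0, -0.63]], [[40.5, 1.6, 4.8], [-0.0, -0.0, -0.63]],
[[40.3, 4.2, 4.8], [-0.0, -0.0, -0.63]], [[40.0, 6.9, 4.8], [-0.0, -0.0, -0.63]], [[39.4, 9.5, 4.8], [-0.0, -0.0, -0.63]], [[38.7, 12.1, 4.8], [-0.0, -0.0, -0.63]], [[37.9, 14.6, 4.8], [-0.0, -0.0, -0.63]],
```

{"name": "jog_arm", "arguments": {"deltas": [[[26, -31, 5], [0, 0, -0.63]], [[28, -30, 5], [0, 0, -0.63]], [[30, -28, 5], [0, 0, -0.63]], [[31, -26, 5], [0, 0, -0.63]], [[33, -24, 5], [0, 0, -0.63]]], "grip": 1, "squeeze": 40}}

```text
time_s: 1.5
position: [0.2446, -0.3313, 0.2312]
ee_rot: [[0.797, 0.603, 0.0], [0.603, -0.797, -0.0], [0.0, 0.001, -1.0]]
contact_force: [1.2, -0.3, 0.9]
width: 0.0856
grasp_force: 0.0
```

{"name": "jog_arm", "arguments": {"deltas": [[[34.5, -21, 5], [0, 0, -0.63]], [[36, -19, 5], [0, 0, -0.63]], [[37, -16.5, 5], [0, 0, -0.63]], [[38, -14, 5], [0, 0, -0.63]], [[39, -11.5, 5], [0, 0, -0.63]]]}}

```text
time_s: 2.0
position: [0.319, -0.1427, 0.2064]
ee_rot: [[0.559, 0.829, 0.001], [0.829, -0.559, -0.001], [0.0, 0.001, -1.0]]
contact_force: [0.7, -0.7, 0.4]
width: 0.0854
grasp_force: 0.0
```

{"name": "jog_arm", "arguments": {"deltas": [[[39.5, -9, 5], [0, 0, -0.63]], [[40, -6.5, 5], [0, 0, -0.63]], [[40.5, -4, 5], [0, 0, -0.63]], [[40.5, -1, 5], [0, 0, -0.63]], [[40.5, 1.5, 5], [0, 0, -0.63]]]}}

```text
time_s: 2.5
position: [0.3923, 0.0468, 0.1814]
ee_rot: [[0.259, 0.966, 0.001], [0.966, -0.259, -0.0], [0.0, 0.001, -1.0]]
contact_force: [1.1, -1.3, -0.4]
width: 0.0856
grasp_force: 0.0
```

{"name": "jog_arm", "arguments": {"deltas": [[[40.3, 4.2, 4.5], [0, 0, -0.63]], [[40, 7, 4.5], [0, 0, -0.63]], [[39.5, 9.5, 4], [0, 0, -0.63]], [[38.5, 12, 4], [0, 0, -0.63]], [[37, 14.5, 4], [0, 0, -0.63]]]}}

```text
time_s: 3.0
position: [0.4654, 0.235, 0.1602]
ee_rot: [[-0.068, 0.998, 0.0], [0.998, 0.068, 0.0], [-0.0, 0.0, -1.0]]
contact_force: [0.2, -0.0, 0.1]
width: 0.0858
grasp_force: 0.0
```

Run:
```python
from h import *
plan([.466,.233,.086],93.5,5)
```

```text
t 3.0 p [0.4654 0.235  0.1602] yaw 93.88 tilt [0.0005 0.    ] F [ 0.2 -0.   0.1] w 0.0858 g 0.0
[[-0.4, 0.1, 14.8], [0.0, 0.0, 0.01]], [[-0.4, 0.1, 14.8], [0.0, 0.0, 0.01]], [[-0.4, 0.1, 14.8], [0.0, 0.0, 0.01]], [[-0.4, 0.1, 14.8], [0.0, 0.0, 0.01]], [[-0.4, 0.1, 14.8], [0.0, 0.0, 0.01]],
```

{"name": "jog_arm", "arguments": {"deltas": [[[-0.4, 0, 18], [0, 0, 0.05]], [[-0.4, 0, 18], [0, 0, 0]], [[-0.4, 0, 18], [0, 0, 0]], [[-0.4, 0, 16], [0, 0, 0]], [[-0.4, 0, 10], [0, 0, 0]]]}}

```text
time_s: 3.5
position: [0.4645, 0.231, 0.0792]
ee_rot: [[-0.059, 0.998, -0.001], [0.998, 0.059, -0.0], [-0.0, -0.001, -1.0]]
contact_force: [-0.0, 0.0, 0.7]
width: 0.085
grasp_force: 0.0
```

{"name": "jog_arm", "arguments": {"deltas": [[[0, 0, 1], [0, 0, 0]], [[0, 0, 0], [0, 0, 0]], [[0, 0, 0], [0, 0, 0]], [[0, 0, 0], [0, 0, 0]], [[0, 0, 0], [0, 0, 0]]], "grip": 0.6}}

```text
time_s: 4.0
position: [0.4655, 0.2313, 0.0799]
ee_rot: [[-0.059, 0.998, 0.001], [0.998, 0.059, 0.0], [0.0, 0.001, -1.0]]
contact_force: [-0.9, -0.7, 1.9]
width: 0.0578
grasp_force: 43.4
```

Run:
```python
from h import *
plan(None,0,0)
im,P=cloud("side","s1"); a=cv2.imread("pics/s1.png")
cv2.imwrite("pics/s1c.png",cv2.resize(a[190:330,230:370],None,fx=4.2,fy=4.2,interpolation=cv2.INTER_CUBIC))
```

```text
t 4.0 p [0.4655 0.2313 0.0799] yaw 93.39 tilt [0.0012 0.0004] F [-0.9 -0.7  1.9] w 0.0578 g 43.4
```

View pics/s1c.png

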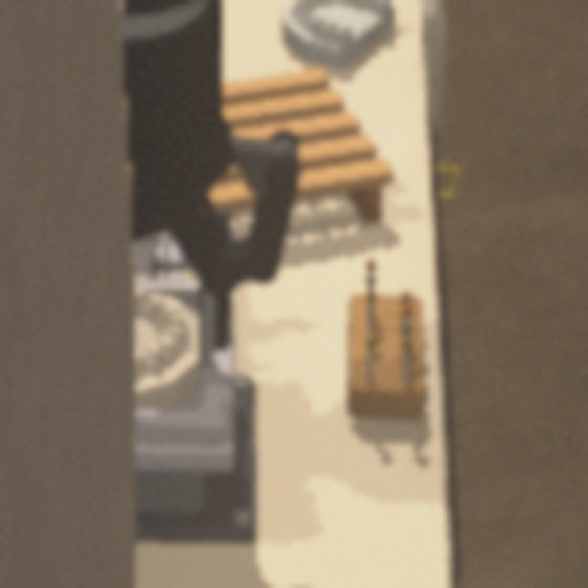

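The crop shows a finger seated in the wall gap beside the cast at about (220,330), and the grip reads 43 N. Lifting now.

{"name": "jog_arm", "arguments": {"deltas": [[[0, 0, 0], [0, 0, 0]], [[0, 0, -5], [0, 0, 0]], [[0, 0, -15], [0, 0, 0]], [[0, 0, -25], [0, 0, 0]], [[0, 0, -25], [0, 0, 0]]], "grip": 0.4}}

```text
time_s: 4.55
position: [0.4644, 0.2309, 0.1497]
ee_rot: [[-0.059, 0.998, -0.002], [0.998, 0.059, -0.001], [-0.0, -0.002, -1.0]]
contact_force: [-0.3, -0.6, -0.2]
width: 0.0572
grasp_force: 43.1
```

Run:
```python
from h import *
im,P=cloud("top","t2"); a=cv2.imread("pics/t2.png")
cv2.imwrite("pics/t2c.png",cv2.resize(a[185:285,165:345],None,fx=3,fy=3,interpolation=cv2.INTER_CUBIC))
a=cloud("side")[0][:,:,::-1]; cv2.imwrite("pics/s2c.png",np.ascontiguousarray(cv2.resize(a[150:310,230:370],None,fx=3,fy=3)))
plan([.421,.012,.15],111,10)
```

```text
t 4.65 p [0.467  0.2318 0.1524] yaw 93.4 tilt [0.0052 0.0018] F [ 0.8  0.3 -0.9] w 0.0572 g 43.1
[[-21.7, -5.9, 0.2], [0.01, -0.0, -0.29]], [[-21.5, -6.6, 0.2], [0.01, -0.0, -0.29]], [[-21.3, -7.2, 0.2], [0.01, -0.0, -0.29]], [[-21.0, -7.9, 0.2], [0.01, -0.0, -0.29]], [[-20.8, -8.5, 0.2], [0.01, -0.0, -0.29]],
[[-20.5, -9.1, 0.2], [0.01, -0.0, -0.29]], [[-20.2, -9.8, 0.2], [0.01, -0.0, -0.29]], [[-19.9, -10.4, 0.2], [0.01, -0.0, -0.29]], [[-19.6, -11.0, 0.2], [0.01, -0.0, -0.29]], [[-19.2, -11.6, 0.2], [0.01, -0.0, -0.29]],
```

View pics/s2c.png

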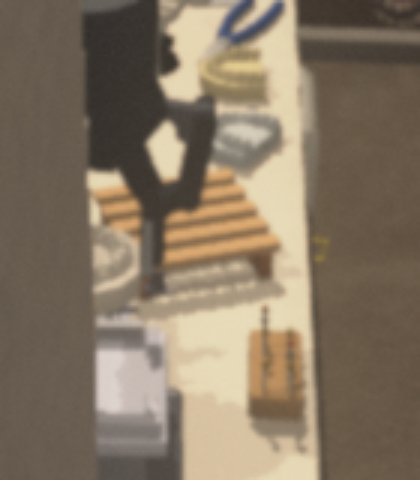

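The cast hangs in the gripper, level, at about (115,265), and the cavity below it is empty. Carrying it to the rack.

{"name": "jog_arm", "arguments": {"deltas": [[[-15, -4, 0], [0, 0, -0.29]], [[-21.5, -6.5, 0], [0, 0, -0.29]], [[-22, -7, 0], [0, 0, -0.29]], [[-22, -8, 0], [0, 0, -0.29]], [[-22, -8.5, 0], [0, 0, -0.29]]]}}

```text
time_s: 5.15
position: [0.4431, 0.1243, 0.1485]
ee_rot: [[-0.211, 0.977, -0.001], [0.977, 0.211, -0.0], [0.0, -0.001, -1.0]]
contact_force: [0.2, 0.5, -0.4]
width: 0.0574
grasp_force: 43.1
```

{"name": "jog_arm", "arguments": {"deltas": [[[-22, -9, 0], [0, 0, -0.29]], [[-21, -10, 0], [0, 0, -0.29]], [[-20, -10.5, 0], [0, 0, -0.29]], [[-19, -11, 0], [0, 0, -0.29]], [[-15, -9, 0], [0, 0, -0.29]]]}}

```text
time_s: 5.65
position: [0.421, 0.0174, 0.1486]
ee_rot: [[-0.356, 0.935, -0.001], [0.935, 0.356, 0.0], [0.0, -0.001, -1.0]]
contact_force: [0.2, -0.7, -1.4]
width: 0.0573
grasp_force: 43.1
```

Run:
```python
from h import *
plan([.421,.012,.062],111,5)
```

```text
t 5.65 p [0.421  0.0174 0.1486] yaw 110.83 tilt [-0.0014  0.    ] F [ 0.2 -0.7 -1.4] w 0.0573 g 43.1
[[-1.0, -0.4, 17.3], [-0.0, -0.0, -0.01]], [[-1.0, -0.4, 17.3], [-0.0, -0.0, -0.01]], [[-1.0, -0.4, 17.3], [-0.0, -0.0, -0.01]], [[-1.0, -0.4, 17.3], [-0.0, -0.0, -0.01]], [[-1.0, -0.4, 17.3], [-0.0, -0.0, -0.01]],
```

{"name": "jog_arm", "arguments": {"deltas": [[[-1, -0.4, 17], [0, 0, 0]], [[-1, -0.4, 22], [0, 0, 0]], [[-1, -0.4, 22], [0, 0, 0]], [[-1, -0.4, 17], [0, 0, 0]], [[-1, -0.4, 8], [0, 0, 0]]]}}

```text
time_s: 6.15
position: [0.4202, 0.0131, 0.0615]
ee_rot: [[-0.355, 0.935, -0.003], [0.935, 0.355, 0.0], [0.002, -0.003, -1.0]]
contact_force: [0.3, -0.4, -1.1]
width: 0.0575
grasp_force: 43.1
```

{"name": "jog_arm", "arguments": {"deltas": [[[0, 0, 1], [0, 0, 0]], [[0, 0, 1], [0, 0, 0]], [[0, 0, 1], [0, 0, 0]], [[0, 0, 1], [0, 0, 0]], [[0, 0, 0], [0, 0, 0]]]}}

```text
time_s: 6.65
position: [0.4222, 0.0129, 0.0597]
ee_rot: [[-0.355, 0.935, 0.001], [0.935, 0.355, -0.0], [-0.0, 0.001, -1.0]]
contact_force: [-0.2, -0.2, -0.7]
width: 0.0578
grasp_force: 43.1
```

{"name": "jog_arm", "arguments": {"deltas": [[[0, 0, 0.7], [0, 0, 0]], [[0, 0, 0.7], [0, 0, 0]], [[0, 0, 0.6], [0, 0, 0]], [[0, 0, 0], [0, 0, 0]], [[0, 0, 0], [0, 0, 0]]]}}

```text
time_s: 7.15
position: [0.422, 0.013, 0.0579]
ee_rot: [[-0.355, 0.935, 0.0], [0.935, 0.355, -0.0], [-0.0, 0.0, -1.0]]
contact_force: [-1.9, -0.1, 8.2]
width: 0.0577
grasp_force: 44.0
```

Run:
```python
from h import *
plan(None,0,0)
```

```text
t 7.15 p [0.422  0.013  0.0579] yaw 110.8 tilt [ 0.0005 -0.0001] F [-1.9 -0.1  8.2] w 0.0577 g 44.0
```

{"name": "jog_arm", "arguments": {"deltas": [[[0, 0, 0], [0, 0, 0]], [[0, 0, 0], [0, 0, 0]], [[0, 0, 0], [0, 0, 0]], [[0, 0, 0], [0, 0, 0]], [[0, 0, -3], [0, 0, 0]]], "grip": 0.95}}

```text
time_s: 7.65
position: [0.4215, 0.013, 0.0601]
ee_rot: [[-0.355, 0.935, -0.001], [0.935, 0.355, 0.0], [0.0, -0.001, -1.0]]
contact_force: [-0.8, 0.1, -0.6]
width: 0.0809
grasp_force: 0.0
```

{"name": "jog_arm", "arguments": {"deltas": [[[0, 0, -10], [0, 0, 0]], [[0, 0, -20], [0, 0, 0]], [[0, 0, -25], [0, 0, 0]], [[0, 0, -25], [0, 0, 0]], [[0, 0, -15], [0, 0, 0]]]}}

```text
time_s: 8.15
position: [0.4227, 0.0129, 0.1578]
ee_rot: [[-0.355, 0.935, 0.003], [0.935, 0.355, -0.0], [-0.001, 0.002, -1.0]]
contact_force: [0.3, -0.2, -1.2]
width: 0.0811
grasp_force: 0.0
```

Run:
```python
from h import *
plan([.4705,.148,.15],93.4,10)
```

```text
t 8.15 p [0.4227 0.0129 0.1578] yaw 110.8 tilt [ 0.0027 -0.0004] F [ 0.3 -0.2 -1.2] w 0.0811 g 0.0
[[10.9, 9.3, 0.8], [0.0, 0.0, 0.29]], [[11.2, 8.9, 0.8], [0.0, 0.0, 0.29]], [[11.5, 8.6, 0.8], [0.0, 0.0, 0.29]], [[11.7, 8.2, 0.8], [0.0, 0.0, 0.29]], [[12.0, 7.9, 0.8], [0.0, 0.0, 0.29]],
[[12.2, 7.5, 0.8], [0.0, 0.0, 0.29]], [[12.4, 7.1, 0.8], [0.0, 0.0, 0.29]], [[12.6, 6.8, 0.8], [0.0, 0.0, 0.29]], [[12.8, 6.4, 0.8], [0.0, 0.0, 0.29]], [[13.0, 6.0, 0.8], [0.0, 0.0, 0.29]],
```

{"name": "jog_arm", "arguments": {"deltas": [[[11, 9, 0], [0, 0, 0.29]], [[11, 9, 0], [0, 0, 0.29]], [[11.5, 8.5, 0], [0, 0, 0.29]], [[12, 8, 0], [0, 0, 0.29]], [[12, 8, 0], [0, 0, 0.29]]], "grip": 0.45}}

```text
time_s: 8.65
position: [0.4455, 0.0811, 0.1561]
ee_rot: [[-0.208, 0.978, 0.001], [0.978, 0.208, 0.0], [-0.0, 0.001, -1.0]]
contact_force: [-0.3, -0.1, 0.9]
width: 0.0385
grasp_force: 0.0
```

{"name": "jog_arm", "arguments": {"deltas": [[[12, 7.5, 0], [0, 0, 0.29]], [[12.5, 7, 0], [0, 0, 0.29]], [[12.5, 7, 0], [0, 0, 0.29]], [[13, 6.5, 0], [0, 0, 0.29]], [[13, 6, 0], [0, 0, 0.29]]]}}

```text
time_s: 9.15
position: [0.4698, 0.1486, 0.1561]
ee_rot: [[-0.058, 0.998, 0.0], [0.998, 0.058, 0.0], [0.0, 0.0, -1.0]]
contact_force: [-0.5, -0.3, 0.2]
width: 0.0383
grasp_force: 0.0
```

Run:
```python
from h import *
P0=np.load("t0.npy"); print("devknob",np.round(P0[194,246:254:2],3).tolist())
im,P=cloud("top","t3"); x,y,z=P[...,0],P[...,1],P[...,2]
m=(np.hypot(x-.421,y-.012)<.055)&(z>.038)&(z<.07)
r=cv2.minAreaRect((P[m][:,:2]*1000).astype(np.float32)); print(m.sum(),r,np.percentile(z[m],[2,50,98]))
cv2.imwrite("pics/t3c.png",cv2.resize(im[185:285,165:345,::-1],None,fx=4.4,fy=4.4,interpolation=cv2.INTER_CUBIC))
plan([.4705,.148,.096],93.4,5)
```

```text
devknob [[0.518, 0.15, 0.072], [0.519, 0.146, 0.068], [0.519, 0.141, 0.07], [0.519, 0.137, 0.067]]
697 ((420.218994140625, 14.264995574951172), (59.24058151245117, 72.29059600830078), 20.872224807739258) [0.04287844 0.0478878  0.05801005]
t 9.2 p [0.4707 0.1502 0.1563] yaw 93.37 tilt [0.0018 0.0017] F [ 0.4  2.  -0. ] w 0.0385 g 0.0
[[-0.5, -0.1, 12.1], [0.0, -0.0, -0.0]], [[-0.4, -0.1, 12.1], [0.0, -0.0, -0.0]], [[-0.4, -0.1, 12.1], [0.0, -0.0, -0.0]], [[-0.4, -0.1, 12.1], [0.0, -0.0, -0.0]], [[-0.4, -0.1, 12.1], [0.0, -0.0, -0.0]],
```

View pics/t3c.png

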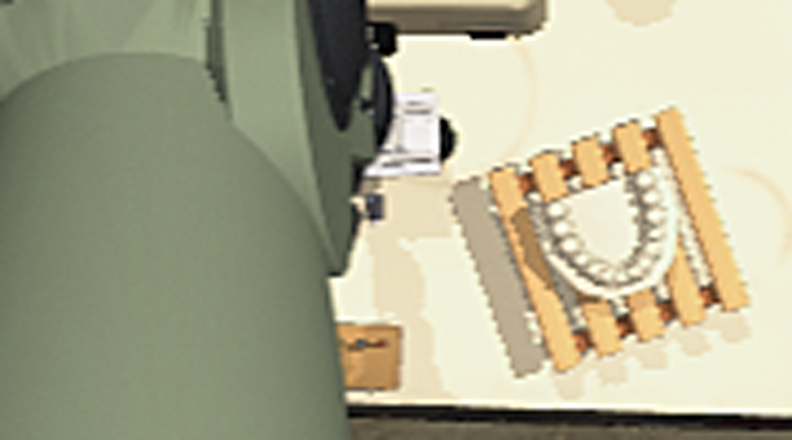

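The cast lies flat and central on the rack at about (615,225), released. Its fit is 59 x 72 mm and 28 mm high above the rack top. Going down on the knob.

{"name": "jog_arm", "arguments": {"deltas": [[[-0.5, 0, 8], [0, 0, 0]], [[-0.5, 0, 14], [0, 0, 0]], [[0, 0, 15], [0, 0, 0]], [[0, 0, 14], [0, 0, 0]], [[0, 0, 10], [0, 0, 0]]], "squeeze": 60}}

```text
time_s: 9.7
position: [0.4686, 0.1461, 0.0932]
ee_rot: [[-0.059, 0.998, -0.002], [0.998, 0.059, -0.001], [-0.0, -0.002, -1.0]]
contact_force: [0.7, -0.1, -0.4]
width: 0.0381
grasp_force: 0.0
```

{"name": "jog_arm", "arguments": {"deltas": [[[0, 0, 0], [0, 0, 0]], [[0, 0, 0], [0, 0, 0]], [[0, 0, 0], [0, 0, 0]], [[0, 0, 0], [0, 0, 0]], [[0, 0, 0], [0, 0, 0]]], "grip": 0}}

```text
time_s: 10.2
position: [0.4722, 0.1466, 0.0945]
ee_rot: [[-0.059, 0.998, 0.004], [0.998, 0.059, -0.001], [-0.001, 0.004, -1.0]]
contact_force: [7.8, 0.2, -11.7]
width: 0.0161
grasp_force: 58.8
```

Run:
```python
from h import *
plan(None,0,0)
```

```text
t 10.2 p [0.4722 0.1466 0.0945] yaw 93.36 tilt [ 0.0045 -0.0006] F [  7.8   0.2 -11.7] w 0.0161 g 58.8
```

{"name": "jog_arm", "arguments": {"deltas": [[[-2, 0.5, 0], [0, 0, 0]], [[-4, 0.5, 0], [0, 0, 0]], [[-5, 0, 0], [0, 0, 0]], [[-5, 0, 0], [0, 0, 0]], [[-4, 0, 0], [0, 0, 0]]]}}

```text
time_s: 10.7
position: [0.4734, 0.1283, 0.0944]
ee_rot: [[-0.06, 0.998, 0.003], [0.998, 0.06, 0.004], [0.004, 0.003, -1.0]]
contact_force: [5.4, 6.8, -11.5]
width: 0.0161
grasp_force: 58.9
```

{"name": "jog_arm", "arguments": {"deltas": [[[-4, 0, 0], [0, 0, 0]], [[-3, 0, 0], [0, 0, 0]], [[-2, 0, 0], [0, 0, 0]], [[0, 0, 0], [0, 0, 0]], [[0, 0, 0], [0, 0, 0]]]}}

```text
time_s: 11.2
position: [0.474, 0.1196, 0.0945]
ee_rot: [[-0.06, 0.998, 0.003], [0.998, 0.06, 0.005], [0.004, 0.003, -1.0]]
contact_force: [5.6, 6.4, -11.8]
width: 0.0157
grasp_force: 58.9
```

Run:
```python
from h import *
plan(None,0,0)
for c in("top","side"):
  im,P=cloud(c); np.save(c+"4.npy",P); cv2.imwrite(f"pics/{c}4.png",im[:,:,::-1])
  for l in ("gate_pointer","index_tab","gate_knob"): print(c,l,[(np.round(r["xyz"],3).tolist(),round(r["p"],2)) for r in eyes.find_in(c,l)[:2]])
a=cv2.imread("pics/top4.png")[200:250,225:285]; b=cv2.imread("pics/side4.png")[215:285,235:315]
f=lambda i:cv2.resize(i,(390,int(390*i.shape[0]/i.shape[1])),interpolation=cv2.INTER_CUBIC)
a,b=f(a),f(b); h=max(len(a),len(b)); pad=lambda i:cv2.copyMakeBorder(i,0,h-len(i),0,0,cv2.BORDER_CONSTANT)
cv2.imwrite("pics/c4.png",np.hstack([pad(a),pad(b)]))
```

```text
t 11.2 p [0.474  0.1196 0.0945] yaw 93.44 tilt [0.003  0.0045] F [  5.6   6.4 -11.8] w 0.0157 g 58.9
top gate_pointer []
top index_tab []
top gate_knob []
side gate_pointer [([0.466, 0.145, 0.061], 0.57)]
side index_tab []
side gate_knob [([0.469, 0.153, 0.063], 0.58)]
```

View pics/c4.png

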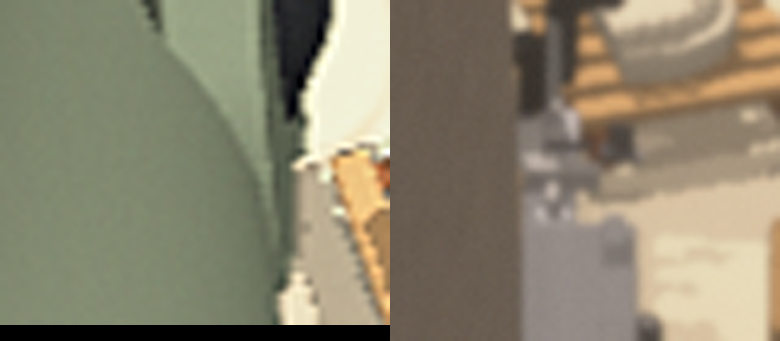

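Left (top view): the arm hides the gate. Right (side view): the pointer arm is at about (570,170) and the dark tab at (618,140), so the pointer is still a little short of the tab. Measuring that gap from the side cloud.

Run:
```python
from h import *
P=np.load("side4.npy"); im=cv2.imread("pics/side4.png"); g=im.sum(2)//3
ex=np.array([-.061,.998]); ey=np.array([-.998,-.061]); O=np.array([.466,.233])
X=(P[...,:2]-O)@ex*1000; Y=(P[...,:2]-O)@ey*1000; Z=P[...,2]*1000
for v in range(236,262):
  print(v,' '.join(f"{X[v,u]:.0f},{Y[v,u]:.0f},{Z[v,u]:.0f},{g[v,u]}" for u in range(268,288,2)))
```

```text
236 -117,11,59,130 -194,12,5,125 -160,18,29,122 -161,22,28,159 -164,26,26,163 -158,30,30,164 -158,34,30,166 -159,39,30,165 -161,43,29,157 -163,47,28,129
237 -114,11,58,123 -193,12,3,139 -157,18,29,149 -156,22,29,161 -156,26,29,164 -155,30,30,162 -154,34,31,153 -155,39,30,149 -157,43,29,142 -158,47,28,124
238 -109,11,60,107 -122,15,50,147 -121,19,51,176 -152,22,29,152 -154,26,28,149 -152,30,30,143 -156,34,27,128 -155,39,28,118 -155,43,28,111 -157,47,27,104
239 -108,11,58,105 -118,15,51,137 -119,19,50,181 -150,22,28,132 -147,26,30,118 -152,30,27,111 -152,34,27,102 -154,39,26,99 -156,43,24,98 -156,47,25,101
240 -106,11,57,110 -113,15,52,130 -113,19,52,178 -150,22,26,117 -149,26,27,99 -149,30,27,95 -91,35,68,88 -91,39,68,86 -92,42,68,94 -187,47,-0,111
241 -101,11,58,115 -108,15,53,129 -111,19,51,168 -148,22,25,108 -151,26,23,88 -151,30,23,88 -89,35,67,77 -90,39,66,76 -89,42,67,88 -186,48,-2,122
242 -98,11,57,115 -108,15,51,119 -107,19,52,156 -165,22,10,98 -150,26,21,80 -152,30,19,83 -89,35,64,72 -89,39,65,70 -87,42,66,88 -178,47,1,131
243 -93,12,59,107 -103,15,52,106 -103,19,52,135 -164,
[... 2016 characters left out ...]
,143 -126,23,0,171 -129,27,-3,175 -129,31,-2,168 -127,35,-1,178 -128,39,-1,182 -127,43,-1,182 -128,47,-1,186
258 -51,13,55,115 -54,17,53,156 -56,20,51,154 -125,23,-2,176 -124,27,-2,182 -125,31,-2,180 -127,35,-4,176 -123,39,-1,180 -124,43,-1,189 -126,47,-2,192
259 -52,13,52,127 -54,17,51,157 -54,20,50,158 -118,23,1,175 -120,27,-0,182 -121,31,-1,173 -37,35,64,158 -37,39,64,163 -121,43,-1,187 -120,47,-1,192
260 -48,13,52,142 -49,17,52,150 -50,20,51,150 -116,23,-0,168 -115,27,0,172 -116,31,-0,159 -35,35,63,144 -34,39,64,148 -117,43,-0,175 -118,47,-1,189
261 -45,13,53,146 -47,17,51,149 -46,20,52,146 -48,24,51,151 -46,28,52,152 -47,32,51,143 -33,35,63,140 -32,39,63,141 -47,43,51,157 -115,47,-2,187
```

The -66 mm face is the gate plate, since the knob is 41 mm in front of it. The dark strip at Y 12–23, z 60 is the pointer, at X≈-86.5. The tab's centre is at X≈-91, so about 4.5 mm remains.

{"name": "jog_arm", "arguments": {"deltas": [[[-1.5, 0, 0], [0, 0, 0]], [[-1.5, 0, 0], [0, 0, 0]], [[-1.5, 0, 0], [0, 0, 0]], [[0, 0, 0], [0, 0, 0]], [[0, 0, 0], [0, 0, 0]]]}}

```text
time_s: 12.1
position: [0.4743, 0.1154, 0.0944]
ee_rot: [[-0.06, 0.998, 0.003], [0.998, 0.06, 0.005], [0.005, 0.003, -1.0]]
contact_force: [6.3, 7.3, -11.9]
width: 0.0159
grasp_force: 58.9
```

Run:
```python
from h import *
plan(None,0,0)
ex=np.array([-.061,.998]); ey=np.array([-.998,-.061]); O=np.array([.466,.233])
A=[];I=[]
for k in range(6):
  im,P=cloud("side","side5"); A.append(P); I.append(im.mean(2))
P=np.nanmedian(A,0); g=np.mean(I,0)
X=(P[...,:2]-O)@ex*1000; Y=(P[...,:2]-O)@ey*1000; Z=P[...,2]*1000
for v in range(236,256):
  print(v,' '.join(f"{X[v,u]:.1f},{Y[v,u]:.0f},{Z[v,u]:.1f},{g[v,u]:.0f}" for u in list(range(270,286,1))))
def st(n,m): print(n,m.sum(),np.percentile(X[m],[5,50,95]).round(1),np.median(Z[m]))
st("tab",(Y>31)&(Y<45)&(X<-80)&(X>-100)&(Z>54)&(Z<66)); st("ptr",(Y>13)&(Y<27)&(X<-78)&(X>-100)&(Z>57)&(Z<64)); st("plate",(Y>13)&(Y<27)&(X<-60)&(X>-78)&(Z>57)&(Z<66))
```

```text
t 12.1 p [0.4743 0.1154 0.0944] yaw 93.45 tilt [0.003 0.005] F [  6.3   7.3 -11.9] w 0.0159 g 58.9
236 -193.7,12,5.4,117 -185.8,15,10.9,107 -160.7,18,28.4,121 -158.9,20,29.7,146 -159.9,22,29.0,159 -160.1,24,28.9,162 -159.4,26,29.5,162 -160.8,28,28.5,163 -160.4,30,28.8,164 -160.1,32,29.0,166 -160.2,34,29.0,166 -161.1,36,28.5,166 -159.7,39,29.4,165 -159.8,41,29.4,163 -161.2,43,28.4,157 -161.1,45,28.6,140
237 -193.5,12,2.8,131 -185.1,15,8.7,141 -157.9,18,27.9,150 -156.2,20,29.1,157 -155.5,22,29.6,162 -155.8,24,29.4,164 -155.9,26,29.4,164 -157.3,28,28.4,163 -155.3,30,29.9,163 -156.0,32,29.4,159 -156.7,34,29.0,155 -156.3,37,29.2,151 -157.2,39,28.7,150 -156.6,41,29.1,148 -156.5,43,29.2,142 -158.5,45,27.8,132
238 -120.8,15,51.3,146 -121.5,17,50.8,171 -121.9,19,50.6,176 -152.6,20,29.0,163 -152.4,22,29.2,152 -152.9,24,28.9,151 -152.9,26,28.9,150 -152.1,28,29.5,147 -152.4,30,29.3,143 -153.7,32,28.4,136 -153.1,34,28.9,130 -153.8,37,28.4,123 -154.4,39,28.1,120 -153.3,41,28.9,117 -155.3,43,27.5,112 -155.8,45,27.2,109
239 -117.7,15,51.1,138 -117.9,17,50.9,169 -118.0,19,50.9,180 -118.3,21,50.7,159 
[... 4360 characters left out ...]
.6,20,51.0,132 -136.4,20,-0.4,157 -135.5,22,0.3,172 -135.4,24,0.4,155 -137.6,26,-1.2,129 -138.4,29,-1.8,121 -138.1,31,-1.5,122 -138.0,33,-1.4,125 -137.6,35,-1.1,127 -136.9,37,-0.5,128 -137.4,39,-0.8,126 -137.7,41,-1.0,125 -137.8,43,-1.1,124 -137.0,45,-0.4,126
255 -64.8,16,51.5,120 -66.6,18,50.1,126 -66.4,20,50.3,137 -133.8,20,-1.0,160 -132.5,22,-0.0,175 -133.7,24,-0.9,157 -133.3,27,-0.6,134 -132.6,29,0.1,127 -134.7,31,-1.5,127 -134.7,33,-1.5,127 -133.6,35,-0.6,129 -135.5,37,-2.0,130 -133.4,39,-0.4,130 -134.2,41,-0.9,130 -134.8,43,-1.4,131 -133.9,45,-0.7,134
tab 36 [-90.3 -89.  -85.6] 57.18719551482673
ptr 17 [-93.  -89.5 -87.8] 59.57848059287685
plate 29 [-75.6 -71.7 -70.1] 61.68979058668478
```

The pointer (X≈-90.3) and the tab centre (≈-90.7) agree to within about a millimetre. I'll trim slightly, check the hold is steady and hand in.

{"name": "jog_arm", "arguments": {"deltas": [[[-0.4, 0, 0], [0, 0, 0]], [[0, 0, 0], [0, 0, 0]], [[0, 0, 0], [0, 0, 0]], [[0, 0, 0], [0, 0, 0]], [[0, 0, 0], [0, 0, 0]]]}}

```text
time_s: 12.9
position: [0.4743, 0.1151, 0.0944]
ee_rot: [[-0.06, 0.998, 0.003], [0.998, 0.06, 0.005], [0.005, 0.003, -1.0]]
contact_force: [6.1, 8.3, -11.7]
width: 0.0162
grasp_force: 58.9
```

Run:
```python
from h import *
plan(None,0,0)
s=manip.observe()
if s["width"]>.012 and s["grasp_force"]>40: print(manip.job_done())
```

```text
t 12.9 p [0.4743 0.1151 0.0944] yaw 93.46 tilt [0.003  0.0053] F [  6.1   8.3 -11.7] w 0.0162 g 58.9
the job is handed in; nothing more can be done
None
```

The white cast is lying flat, teeth up, on the drying rack and released; the gate is held by its knob with the pointer within about 1 mm of the tab by my measurement, and I handed the job in at 12.9 s (no verdict was returned).

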